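Complete the ware board and hold the spring clamp open around its batch card

TASK

Get this ware board ready for the kiln: stand the stray beaker upright in the empty place in the row on the board, in line and evenly spaced with the other three, setting it down gently before you let go. Then pick up the spring clamp by its handles, squeeze it wide open and bring its jaws level and straight on around the card's upright edge that faces the robot, about halfway up the card above its wooden foot, with the edge well inside the open jaws, midway between them and not touched. Finish holding it there in the air, squeezed open, so that I can slip the firing sheet in beside the card; do not let it close, and leave the other things alone.

Things in the scene. Friction and masses are not known exactly. Their poses are not given: they have to be found in the camera images.
- beaker: the stray beaker, standing alone on the bench between the robot and the board: terracotta, an open straight-walled cup 58 mm across and 85 mm high (wall 4.5 mm, about 170 g). Origin: centre of its underside, z up.
- mate_a: beaker of the same shape and size standing in the row on the board (the row's left end). Origin: centre of its underside.
- mate_b: same beaker in the row, left neighbour of the empty place, 85 mm from its centre. Origin: centre of its underside.
- mate_c: same beaker in the row, right neighbour of the empty place, 85 mm from its centre. Origin: centre of its underside.
- board: fixed wooden ware board, 180 mm (its x) by 560 mm (its y), top 22 mm above the bench. Origin: centre of its underside on the bench; x points away from the robot, y along the row, to the left. The beakers stand in line along its middle; the batch card stands near its right end.
- gap (a point): centre of the empty place in the row, on the board's top; axes as the board's.
- card: batch card: a stiff plain white card, 3 mm thick, 100 mm wide, standing on edge in a slotted wooden foot (46 mm across, 24 mm high, set back from the near edge by 22 mm) on the board; fixed. Its upper edge is 116 mm above the board's top. Origin: under the middle of the card, on the board's top; x runs in the card's plane, level, away from the robot; y is square to the card's faces; z up.
- card_edge (a point): a point on the card's near upright edge (the one facing the robot), 72 mm above the board's top, the height where the clamp belongs; axes as the card's. The edge runs straight up and down through it.
- clip: steel spring clamp with black sleeved handles and grey jaw pads, lying on its side on the bench, 28 mm thick (its z), about 75 g. Origin: on its pivot, midway through the thickness (14 mm above the bench when lying); x points along its middle line from the pivot to the jaws, z is the pivot axis, up. It balances about 15 mm behind the pivot.
- clip_grip (a point): where to squeeze: midway between the handles, 47 mm behind the pivot (axes as the clamp's). Closed, the handles splay backwards: 55 mm over their outsides here, 47 mm 11 mm nearer the pivot, 68 mm at the ends. Squeezing along the clamp's y opens the jaws. Squeezed to the stop they are parallel, 24 mm over all, and lie flat in the grip; part-squeezed, only their ends bear and the nose can droop.
- clip_mouth (a point): on the clamp's middle line between the jaw pads, 46 mm ahead of the pivot (axes as the clamp's). The pads run from 8 mm behind to 8 mm ahead of it; behind them the space between the jaws is free up to 36 mm behind this point. Closed, the pads meet; fully open they are about 32 mm apart. The spring needs about 5 N on each handle to start opening, 8 N fully open.
- clip_left (a joint): opening angle of the clamp's left arm, rad: 0 closed, 0.36 fully open; the right arm mirrors it. The gap between the pads is about 92 mm times this angle (0.22 gives 20 mm).
- rib: bystander: a flat wooden throwing rib, 95 x 50 x 7 mm, lying on the bench. Origin: centre of its underside.
- oiler: bystander: a small dark steel oil can with a thin brass spout, 64 mm across, 107 mm high. Origin: centre of its underside.
- crock: bystander: a terracotta crock of wooden tools, 86 mm across, 90 mm high without the tools. Origin: centre of its underside.
There are look-alikes about, which are no part of the job. Leave any turquoise or white look-alike of the beaker alone.

How it is judged:
On the way, in this order (a step that is already met when the one before it is completed fails the run):
1. the stray beaker stands upright in the empty place and is let go (x of beaker in the frame of gap between -0.014 and 0.014 m and y of beaker in the frame of gap between -0.014 and 0.014 m and z of beaker in the frame of gap below 0.004 m and angle between beaker's own z axis and vertical below 0.08 rad and linear speed of beaker below 0.03 m/s and contact force between each of the arm, the fingers and beaker below 0.05 N), for 0.2 s.
2. the clamp is squeezed open in the gripper and lifted off the bench (value of joint clip_left above 0.22 rad and height (world z) of clip above 0.04 m and contact force between the fingers and clip above 2 N), for 0.2 s.
At the end, for the whole second after the job is handed in: Beaker released, upright, still, within 14 mm of the gap's centre. Clamp held still in the air, arms open over 0.22 rad, level (0.25 rad), in line with the card (0.3 rad), within 28 mm of the marked height, edge 12-44 mm ahead of the pivot and 7 mm of its middle line, nothing touching card or board (value of joint clip_left above 0.22 rad and contact force between the fingers and clip above 2 N and x of card_edge in the frame of clip between 0.012 and 0.044 m and y of card_edge in the frame of clip between -0.007 and 0.007 m and z of clip in the frame of card_edge between -0.028 and 0.028 m and angle between the x axis of clip and the x axis of card, either way round below 0.3 rad and angle between clip's own z axis and vertical below 0.25 rad and contact force between each of clip, the arm, the fingers and card below 0.05 N and contact force between clip and board below 0.05 N and linear speed of clip below 0.03 m/s and x of beaker in the frame of gap between -0.014 and 0.014 m and y of beaker in the frame of gap between -0.014 and 0.014 m and z of beaker in the frame of gap below 0.004 m and angle between beaker's own z axis and vertical below 0.08 rad and linear speed of beaker below 0.02 m/s and contact force between the fingers and beaker below 0.05 N); the arm keeps its last pose, push and grip.
It fails at once if a beaker of the row shifted by more than 10 mm or tipped (distance of any of mate_a, mate_b, mate_c from where it was at the start of the episode above 0.01 m or angle between any of mate_a, mate_b, mate_c's own z axis and vertical above 0.3 rad).
It fails at once if the rib, oil can or tool crock shifted by more than 20 mm (distance of any of rib, oiler, crock from where it was at the start of the episode above 0.02 m).
It fails at once if the stray beaker was let go more than 10 mm above the board (z of beaker in the frame of gap above 0.01 m and contact force between the fingers and beaker below 0.02 N).
It also fails if it takes over 51 s, if anything falls off the work surface, if the arm or the gripper's body presses on something with over 40 N, if the wrist force passes 120 N, or if a joint passes its speed limit or range.

ROBOT

A 6-joint arm with a two-finger parallel gripper is mounted at the origin on the work surface. World frame = base frame: x ahead of the robot, y to its left, z up, the work surface at z = 0. Lengths are in m, angles in rad, forces in N, time in s.
With the tool pointing down it reaches from about 0.375 to 0.975 m from the base axis. Payload 3.8 kg.
Tool frame: the origin (TCP) lies at the very end of the fingers, on their centre line; the grasp point (between the pads) lies 19 mm behind it (bot.grip_point_offset is the distance from the TCP to the grasp point, in m); z points along the fingers, x is the direction in which the jaws open and shut, and the axes are right-handed (so a half turn about z gives the same grasp; the last joint's range is limited). The gripper opens to 85 mm and grips with 20 to 120 N. Pads are 22 mm wide; open, the fingers measure 114 mm over their backs; the gripper's body (76 mm by 85 mm) begins 54 mm behind the grasp point. The pads swing forward as they close: fully open they stand 13 mm farther back than shut.
Start: joints at [1.086, 0.264, 1.604, -0, 1.274, -0.037], TCP at [0.292, 0.608, 0.231] pointing down, gripper open.
Joint ranges: [-2.63, 2.63], [-0.94, 2.18], [0.31, 2.57], [-1.31, 4.45], [0, 2.66], [-2.55, 2.55]. Speed limits (rad/s): [2.57, 2.57, 3.14, 3.14, 3.14, 3.14].

INTERFACE

Orientations are given as a rotation vector (axis times angle).
In Python, from workcell import bot, read_camera gives the robot as it stands.
- The arm moves only by the tool arm_command, never from a script. Its argument "rows" is a list of rows, each an object with "delta_rot": the turn, a rotation vector about the tool's x, y, z in rad, a list of three; "xyz": the shift along the tool's x, y, z in m, a list of three; "gripper": the finger opening in m, from 0 to 0.0854. A call has 1 to 12 rows; each row shifts and turns the commanded pose from where the row before left it, along the tool's axes as they then stand; what a row does not reach is not made up. A row lasts 1/10 s, in which the tool goes at most 50 mm and 8.59 degrees, less where a joint would pass 70% of its speed; a pose out of reach is approached as far as the arm can. A call is refused whole if a number of a shift passes 0.05 or a number of a turn 0.15, either way. A call with a gripper value outside its range is refused whole. The fingers move at their own pace and stop on an object; "force" is the grip in N (left out, the last holds). Time passes only in rows, so rows that do not move let the fingers close. It gives the time, the measured TCP pose, the force and the opening at its end, in the units of the state.
- bot.read_state(): the state, without advancing time (a new reading comes with each control period).
- read_camera(name): name is "side" or "top" or "wrist"; returns a dict with "pixels" (400x640x3 uint8, red, green, blue), "range_z" (400x640 float32, m along the optical axis (not along the pixel's ray), 0 where there is no reading), "intrinsics" (3x3 intrinsics, pixels), "camera_from_world" (4x4, takes a point from world to camera coordinates). Camera axes: x right, y up, looking along -z (the intrinsics and any distortion apply to the point x, -y, -z); pixel columns grow to the right and rows downward; lengths in m; the calibration is good to about 2 mm. A picture is of the moment at which its call begins.
- bot.finish_job(): hands the job in, once; it reports no verdict.
The state is a dict: "time": time; "q": joint angles; "joint_vel": joint speeds; "joint_torque": joint torques, N m; "tool_pos": TCP position; "tcp_rot": TCP orientation; "wrist_force": force on the tool from outside, world axes, zero at the start; "torque": the same for the moment, N m; "width": opening from 0.0 (shut) to 1.0 (fully open).
Only numpy, scipy, OpenCV 4.12 (cv2) and the standard library are available. Lean on these libraries where they do the work, as an engineer would, in place of code of your own. Each camera call takes 0.05 s, during which the arm holds its last target.

## Working session

There is one attempt and no reset: what is moved stays moved. The work goes in short steps, Python scripts to look and compute and a tool call to move; the robot and the scene stay as the last step left them, time stands still between calls to the robot, and variables do not carry over. Pictures are saved under pics/ and viewed, and the job is handed in when it is done.

Besides the shell and the picture viewer there is one more tool, called after "Emit:" in YAML: its name, and indented under it one key for each argument. arm_command: Moves the arm, as the interface text tells. Its arguments: {"type":"object","properties":{"rows":{"type":"array","items":{"type":"object","properties":{"delta_rot":{"type":"array","items":{"type":"number"}},"xyz":{"type":"array","items":{"type":"number"}},"gripper":{"type":"number"}}}},"force":{"type":"number"}},"required":["rows"]}

```bash
mkdir -p pics; ls; python3 - <<'E'
from workcell import bot, read_camera
import cv2,numpy as np
s=bot.read_state(); print(s, bot.grip_point_offset)
for n in ["side","top"]:
    c=read_camera(n); cv2.imwrite(f"pics/{n}0.png",c["pixels"][:,:,::-1]); np.savez(f"{n}0.npz",**c); print(n,c["intrinsics"],c["camera_from_world"])
    print([k for k in c])
E
```

```text
pics
{'time': 0.0, 'q': array([ 1.08608973e+00,  2.64743916e-01,  1.60538799e+00,  2.49208684e-05,
        1.27372999e+00, -3.68797489e-02]), 'joint_vel': array([-0.0003468 , -0.00085723,  0.00122585, -0.00044175, -0.00119674,
       -0.00016111]), 'joint_torque': array([ 6.80995254e-04, -5.15093601e+01, -3.67322803e+01,  1.30992257e-04,
        1.27895147e-02,  1.31144537e-05]), 'tool_pos': array([0.29191328, 0.60778478, 0.22996072]), 'tcp_rot': array([ 2.65830999,  1.67211605, -0.00310281]), 'wrist_force': array([-0.80684731,  0.33869082,  1.20688502]), 'torque': array([ 0.08419302, -0.0033601 , -0.04347928]), 'width': 1.0000358371069729} 0.0187
side [[440.46800804   0.         317.61286617]
 [  0.         440.46800804 207.48687859]
 [  0.           0.           1.        ]] [[ 0.67836949 -0.73447603 -0.01896829 -0.31121968]
 [ 0.50827102  0.45048887  0.73397572 -0.34182466]
 [-0.53054257 -0.50754776  0.67891078 -1.0856198 ]
 [ 0.          0.          0.          1.        ]]
['pixels', 'range_z', 'intrinsics', 'camera_from_world']
top [[373.77571207   0.         313.59105988]
 [  0.         373.77571207 200.52650656]
 [  0.           0.           1.        ]] [[ 0.0226476  -0.99955108  0.01961427 -0.00671698]
 [ 0.99650078  0.02414871  0.08001897 -0.48799545]
 [-0.08045671  0.0177334   0.99660034 -1.07872354]
 [ 0.          0.          0.          1.        ]]
['pixels', 'range_z', 'intrinsics', 'camera_from_world']
```

View pics/side0.png

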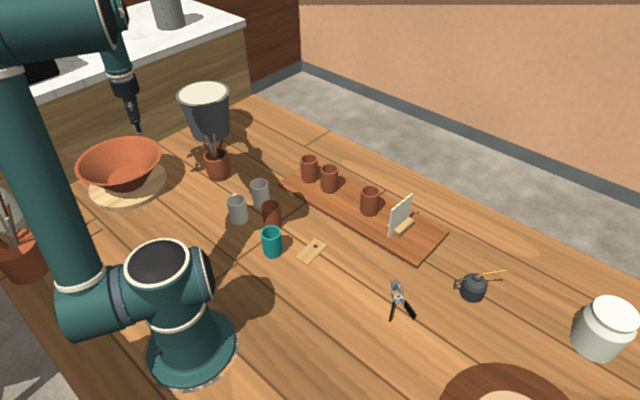

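View pics/top0.png

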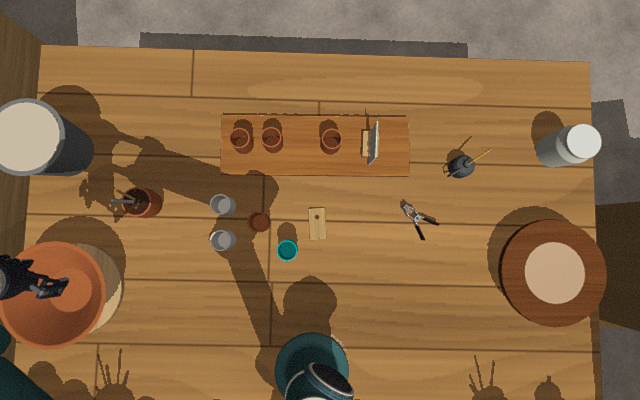

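The top view shows row beakers at about (241,138), (271,137) and (331,139), and the card at (371,142). The stray terracotta beaker is in shadow at about (260,222), with white and turquoise look-alikes around it. The clamp is at (415,215) and its jaws point up-left. Next I'll measure with depth.

```bash
cat > h.py <<'E'
import numpy as np, cv2
def cloud(c):
    K=c["intrinsics"];T=c["camera_from_world"];d=c["range_z"]
    v,u=np.mgrid[0:d.shape[0],0:d.shape[1]]
    P=np.stack([(u-K[0,2])/K[0,0]*d,-(v-K[1,2])/K[1,1]*d,-d],-1)
    W=(P-T[:3,3])@T[:3,:3]
    W[d==0]=np.nan
    return W
E
python3 - <<'E'
from h import *
c=np.load("top0.npz");W=cloud(c)
im=c["pixels"][:,:,::-1]
def crop(n,x0,y0,x1,y1,k): cv2.imwrite(f"pics/{n}.png",cv2.resize(im[y0:y1,x0:x1],None,fx=k,fy=k,interpolation=cv2.INTER_CUBIC))
crop("t_row",190,100,450,280,3)
for n,(u,v) in dict(a=(241,138),b=(271,137),c=(331,139),stray=(260,222),card=(371,142),turq=(287,250),clip=(415,215)).items():
    p=W[v-18:v+19,u-18:u+19].reshape(-1,3); p=p[np.isfinite(p[:,0])]
    base=0.022 if n in"abc" or n=="card" else 0
    print(n,"zmax",p[:,2].max().round(4),"pct",np.percentile(p[:,2],[1,50,95,99]).round(4))
    for lo in ([.07] if n!="clip" else [.012]):
        q=p[p[:,2]>base+lo]
        if len(q)>5:
            (cx,cy),r=cv2.minEnclosingCircle(q[:,:2].astype(np.float32)); print("  ",len(q),cx,cy,r, q.mean(0))
E
```

```text
a zmax 0.1118 pct [0.0169 0.0231 0.1054 0.108 ]
   142 0.6484487652778625 0.21511638164520264 0.0292887594550848 [0.64848561 0.2150738  0.10388375]
b zmax 0.11 pct [0.0169 0.023  0.1055 0.1084]
   146 0.6530359387397766 0.12840360403060913 0.029149312525987625 [0.65348994 0.12865223 0.10396434]
c zmax 0.1109 pct [0.0172 0.0227 0.1055 0.1084]
   139 0.6538249850273132 -0.038516659289598465 0.02931337058544159 [ 0.65338772 -0.03898692  0.10368133]
stray zmax 0.0899 pct [-0.0046  0.001   0.0835  0.0868]
   121 0.4218311011791229 0.15944507718086243 0.028742896392941475 [0.42178065 0.16072551 0.08312132]
card zmax 0.141 pct [0.0173 0.0234 0.1248 0.1386]
   141 0.646040678024292 -0.15549400448799133 0.049070313572883606 [ 0.64269584 -0.15466876  0.12114324]
turq zmax 0.0894 pct [-0.0047  0.001   0.0838  0.0868]
   112 0.34516453742980957 0.07691697776317596 0.02869497425854206 [0.34486266 0.07747128 0.08365923]
clip zmax 0.0321 pct [-0.0048  0.0002  0.0263  0.0295]
   192 0.4497305154800415 -0.3003096580505371 0.0511619970202446 [ 0.44632012 -0.295426    0.02382877]
```

View pics/t_row.png

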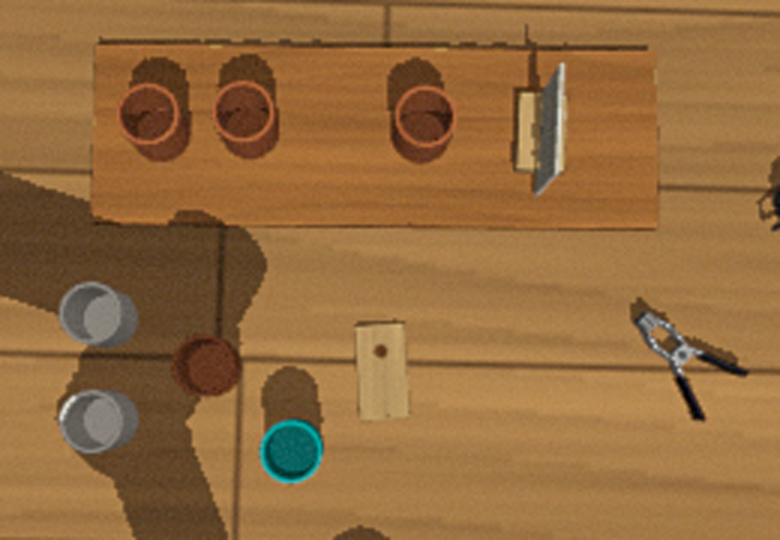

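The top crop confirms that all three row beakers are upright with the gap at about (335,115) in the crop. The card is tilted slightly in yaw at about (550,130), and the clamp jaws are at (645,320) with handles at (690,400) and (740,370). Now the board angle, the card line, the clamp axis, and a cross-check from the side camera.

```bash
cat > m.py <<'E'
from h import *
from scipy.spatial.transform import Rotation as R
s=np.load("side0.npz");t=np.load("top0.npz")
for nm,c in (("top",t),("side",s)):
    W=cloud(c); P=W.reshape(-1,3); P=P[np.isfinite(P[:,0])]
    print("==",nm, "bench z", np.median(P[(abs(P[:,0]-.5)<.03)&(abs(P[:,1]+.1)<.1)][:,2]))
    for n,x,y,b in (("a",.6485,.215,.022),("b",.653,.1285,.022),("c",.6535,-.039,.022),("stray",.422,.16,0)):
        m=(np.hypot(P[:,0]-x,P[:,1]-y)<.05)&(P[:,2]>b+.073)&(P[:,2]<b+.1)
        q=P[m][:,:2].astype(np.float32); (cx,cy),r=cv2.minEnclosingCircle(q); print(n,len(q),round(cx,4),round(cy,4),round(r,4),"z99",np.percentile(P[m][:,2],90).round(4))
    m=(P[:,0]>.5)&(P[:,0]<.8)&(P[:,1]>-.35)&(P[:,1]<.35)&(abs(P[:,2]-.022)<.006)
    q=P[m][:,:2].astype(np.float32); print("board",len(q),cv2.minAreaRect(q), "z",np.median(P[m][:,2]))
    m=(abs(P[:,0]-.646)<.07)&(abs(P[:,1]+.155)<.05)&(P[:,2]>.06)
    q=P[m]; vx,vy,x0,y0=cv2.fitLine(q[:,:2].astype(np.float32),cv2.DIST_HUBER,0,.01,.01).ravel()
    a=(q[:,:2]-[x0,y0])@[vx,vy]; n_=(q[:,:2]-[x0,y0])@[-vy,vx]
    print("card",len(q),"dir",vx,vy,"pt",x0,y0,"extent",a.min(),a.max(),np.percentile(a,[1,99]),"perp",n_.std(),"z",q[:,2].max())
    print(" ends",[ (x0+k*vx,y0+k*vy) for k in (a.min(),a.max())])
    m=(abs(P[:,0]-.446)<.08)&(abs(P[:,1]+.295)<.08)&(P[:,2]>.01)&(P[:,2]<.05)
    q=P[m]; print("clip",len(q),np.percentile(q[:,2],[5,50,95]),cv2.minAreaRect(q[:,:2].astype(np.float32)))
    # raster
    im=np.zeros((480,480),np.uint8)
    for p in q:
        cv2.circle(im,(int(240-(p[1]+.295)*3000),int(240-(p[0]-.446)*3000)),3,int(80+p[2]*5000),-1)
    cv2.imwrite(f"pics/clip_{nm}.png",im)
st=R.from_rotvec([ 2.65830999,  1.67211605, -0.00310281]).as_matrix(); print(st)
im=s["pixels"][:,:,::-1]
cv2.imwrite("pics/s_crop.png",cv2.resize(im[150:340,190:470],None,fx=2.8,fy=2.8,interpolation=cv2.INTER_CUBIC))
im=t["pixels"][:,:,::-1]
cv2.imwrite("pics/t_clip.png",cv2.resize(im[185:255,385:455],None,fx=8,fy=8,interpolation=cv2.INTER_CUBIC))
E
python3 m.py
```

```text
== top bench z -0.00042765674656496024
a 131 0.6486 0.2149 0.0292 z99 0.108
b 138 0.653 0.1284 0.0291 z99 0.1084
c 128 0.6538 -0.0385 0.0293 z99 0.1085
stray 114 0.4218 0.1594 0.0287 z99 0.0871
board 9448 ((0.6538790464401245, 0.004405558109283447), (0.1812773048877716, 0.560573399066925), 0.9151692390441895) z 0.021625173039064118
card 216 dir 0.99932957 -0.036612134 pt 0.65664923 -0.15481117 extent -0.059751773236068936 0.040781254570665434 [-0.05943452  0.03970435] perp 0.0008835164716466926 z 0.14103132302777735
 ends [(np.float64(0.5969375182378776), np.float64(-0.15262353372348392)), (np.float64(0.6974031453807134), np.float64(-0.15630426245188053))]
clip 241 [0.01196254 0.02492128 0.02989489] ((0.4435286521911621, -0.30101534724235535), (0.1112951710820198, 0.06666487455368042), 44.797393798828125)
== side bench z 0.0005447886998219179
a 133 0.6475 0.2141 0.0322 z99 0.1082
b 142 0.6549 0.1268 0.0333 z99 0.109
c 159 0.653 -0.0391 0.032 z99 0.1094
stray 162 0.4213 0.1578 0.0305 z99 0.0866
board 5069 ((0.6530898809432983, 0.003823995590209961), (0.18641193211078644, 0.564041793346405), 0.9712310433387756) z 0.022445585048390625
card 395 dir 0.9994512 -0.033124793 pt 0.64351183 -0.15741451 extent -0.04850532308647231 0.05631774448250971 [-0.04596969  0.05304817] perp 0.001101048309652521 z 0.1421406614288158
 ends [(np.float64(0.5950331274234131), np.float64(-0.15580778204393542)), (np.float64(0.6997986701931014), np.float64(-0.15928002449242007))]
clip 312 [0.01151019 0.02453765 0.02992316] ((0.4412333369255066, -0.30099940299987793), (0.11362282186746597, 0.06795576214790344), 47.60696029663086)
[[ 4.33013075e-01  9.01386995e-01 -1.07843423e-03]
 [ 9.01384789e-01 -4.33014405e-01 -1.99675108e-03]
 [-2.26682301e-03 -1.07464882e-04 -9.99997425e-01]]
```

View pics/t_clip.png

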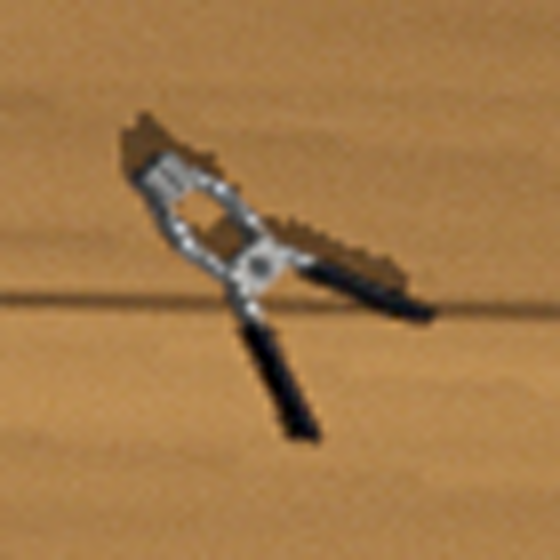

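View pics/s_crop.png

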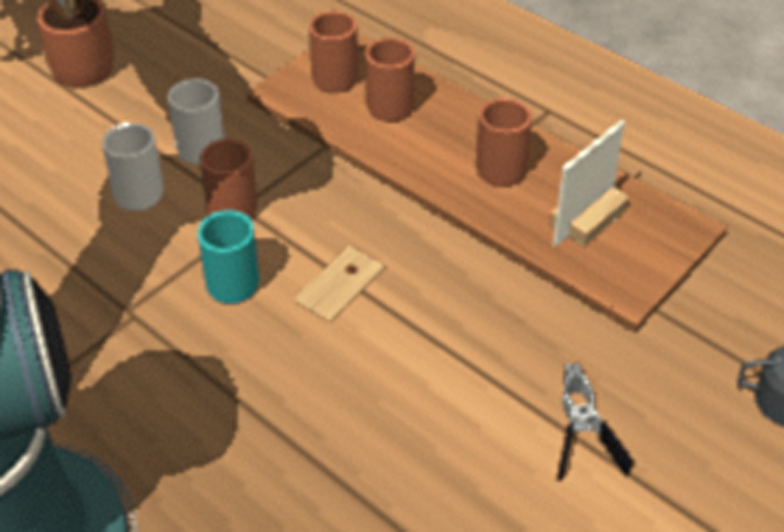

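Emit:
arm_command:
  rows:
    - {"delta_rot": [0,0,0.14],"xyz": [0,0,-0.005],"gripper": 0.0854}
    - {"delta_rot": [0,0,0.14],"xyz": [0,0,-0.005],"gripper": 0.0854}
    - {"delta_rot": [0,0,0.14],"xyz": [0,0,-0.005],"gripper": 0.0854}
    - {"delta_rot": [0,0,0.14],"xyz": [0,0,-0.005],"gripper": 0.0854}
    - {"delta_rot": [0,0,0.14],"xyz": [0,0,0],"gripper": 0.0854}
    - {"delta_rot": [0,0,0.14],"xyz": [0,0,0],"gripper": 0.0854}
    - {"delta_rot": [0,0,0.14],"xyz": [0,0,0],"gripper": 0.0854}
    - {"delta_rot": [0,0,0.126],"xyz": [0,0,0],"gripper": 0.0854}
    - {"delta_rot": [0,0,0],"xyz": [0,0,0],"gripper": 0.0854}

```text
time: 1.0
tool_pos: [0.2921, 0.6081, 0.2505]
tcp_rot: [3.14, 0.026, -0.001]
wrist_force: [-0.3, 0.5, -0.5]
width: 0.998
```

Emit:
arm_command:
  rows:
    - {"delta_rot": [0,0,0],"xyz": [0.01,0.025,0],"gripper": 0.0854}
    - {"delta_rot": [0,0,0],"xyz": [0.01,0.039,0],"gripper": 0.0854}
    - {"delta_rot": [0,0,0],"xyz": [0.01,0.039,0],"gripper": 0.0854}
    - {"delta_rot": [0,0,0],"xyz": [0.01,0.039,0],"gripper": 0.0854}
    - {"delta_rot": [0,0,0],"xyz": [0.01,0.039,0],"gripper": 0.0854}
    - {"delta_rot": [0,0,0],"xyz": [0.01,0.039,0],"gripper": 0.0854}
    - {"delta_rot": [0,0,0],"xyz": [0.01,0.039,0],"gripper": 0.0854}
    - {"delta_rot": [0,0,0],"xyz": [0.01,0.039,0],"gripper": 0.0854}
    - {"delta_rot": [0,0,0],"xyz": [0.01,0.039,0],"gripper": 0.0854}
    - {"delta_rot": [0,0,0],"xyz": [0.01,0.039,0],"gripper": 0.0854}
    - {"delta_rot": [0,0,0],"xyz": [0.01,0.039,0],"gripper": 0.0854}
    - {"delta_rot": [0,0,0],"xyz": [0.0126,0.035,0],"gripper": 0.0854}

```text
time: 2.2
tool_pos: [0.4222, 0.1588, 0.2512]
tcp_rot: [3.141, 0.032, 0.0]
wrist_force: [0.8, -0.4, 0.8]
width: 0.996
```

```bash
python3 - <<'E'
from workcell import bot, read_camera
from h import *
s=bot.read_state(); print(s["time"],s["tool_pos"],s["tcp_rot"])
c=read_camera("wrist"); cv2.imwrite("pics/w1.png",c["pixels"][:,:,::-1])
P=cloud(c).reshape(-1,3);P=P[np.isfinite(P[:,0])]
m=(np.hypot(P[:,0]-.422,P[:,1]-.16)<.05)&(P[:,2]>.078)&(P[:,2]<.1)
print(m.sum(),cv2.minEnclosingCircle(P[m][:,:2].astype(np.float32)),np.percentile(P[m][:,2],[10,50,90]))
print(np.linalg.inv(c["camera_from_world"]))
E
```

```text
2.2 [0.42224511 0.15877692 0.25119319] [3.14130302e+00 3.21331432e-02 6.57635491e-05]
1085 ((0.42161643505096436, 0.15977871417999268), 0.02903737872838974) [0.08226522 0.0852157  0.08626339]
[[ 9.99800459e-01 -1.92200014e-02 -5.44369029e-03  4.20492439e-01]
 [ 1.99748986e-02  9.64820119e-01  2.62150989e-01  2.24726045e-01]
 [ 2.13639546e-04 -2.62207417e-01  9.65011515e-01  3.94465710e-01]
 [ 0.00000000e+00  0.00000000e+00  0.00000000e+00  1.00000000e+00]]
```

View pics/w1.png

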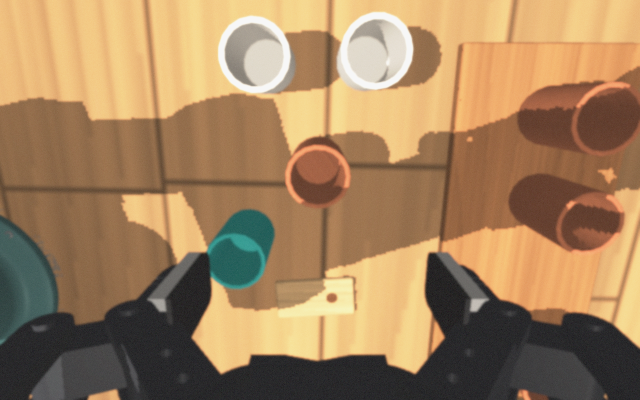

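Emit:
arm_command:
  rows:
    - {"delta_rot": [0,0,0],"xyz": [-0.0006,-0.001,0.03],"gripper": 0.0854}
    - {"delta_rot": [0,0,0],"xyz": [0,0,0.03],"gripper": 0.0854}
    - {"delta_rot": [0,0,0],"xyz": [0,0,0.03],"gripper": 0.0854}
    - {"delta_rot": [0,0,0],"xyz": [0,0,0.025],"gripper": 0.0854}
    - {"delta_rot": [0,0,0],"xyz": [0,0,0.02],"gripper": 0.0854}
    - {"delta_rot": [0,0,0],"xyz": [0,0,0.02],"gripper": 0.0854}
    - {"delta_rot": [0,0,0],"xyz": [0,0,0.02],"gripper": 0.0854}
    - {"delta_rot": [0,0,0],"xyz": [0,0,0.02],"gripper": 0.0854}
    - {"delta_rot": [0,0,0],"xyz": [0,0,0.015],"gripper": 0.0854}
    - {"delta_rot": [0,0,0],"xyz": [0,0,0.005],"gripper": 0.0854}
    - {"delta_rot": [0,0,0],"xyz": [0,0,0],"gripper": 0.0854}

```text
time: 3.35
tool_pos: [0.421, 0.1614, 0.0355]
tcp_rot: [3.141, 0.029, -0.003]
wrist_force: [-0.2, 0.3, -0.1]
width: 0.999
```

The wrist view shows the stray beaker's rim at (317,175) with clear space on both sides for the fingers. The turquoise cup is at (240,250). I'll close gently now.

Emit:
arm_command:
  rows:
    - {"delta_rot": [0,0,0],"xyz": [0,0.001,0],"gripper": 0.06}
    - {"delta_rot": [0,0,0],"xyz": [0,0,0],"gripper": 0.05}
    - {"delta_rot": [0,0,0],"xyz": [0,0,0],"gripper": 0.04}
    - {"delta_rot": [0,0,0],"xyz": [0,0,0],"gripper": 0.04}
    - {"delta_rot": [0,0,0],"xyz": [0,0,0],"gripper": 0.04}
    - {"delta_rot": [0,0,0],"xyz": [0,0,0],"gripper": 0.04}
  force: 30

```text
time: 3.95
tool_pos: [0.4227, 0.1609, 0.0375]
tcp_rot: [-3.141, -0.027, -0.003]
wrist_force: [-2.2, -0.0, 5.9]
width: 0.681
```

Emit:
arm_command:
  rows:
    - {"delta_rot": [0,0,0],"xyz": [0,0,-0.01],"gripper": 0.04}
    - {"delta_rot": [0,0,0],"xyz": [0,0,-0.02],"gripper": 0.04}
    - {"delta_rot": [0,0,0],"xyz": [0,0,-0.025],"gripper": 0.04}
    - {"delta_rot": [0,0,0],"xyz": [0,0,-0.025],"gripper": 0.04}
    - {"delta_rot": [0,0,0],"xyz": [0,0,-0.025],"gripper": 0.04}
    - {"delta_rot": [0,0,0],"xyz": [0,0,-0.02],"gripper": 0.04}
    - {"delta_rot": [0,0,0],"xyz": [0,0,-0.015],"gripper": 0.04}
    - {"delta_rot": [0,0,0],"xyz": [0,0,0],"gripper": 0.04}
    - {"delta_rot": [0,0,0],"xyz": [0,0,0],"gripper": 0.04}

```text
time: 4.85
tool_pos: [0.4218, 0.1605, 0.1764]
tcp_rot: [-3.141, -0.027, -0.001]
wrist_force: [-1.0, -0.3, -1.3]
width: 0.683
```

```bash
python3 - <<'E'
from workcell import bot, read_camera
from h import *
s=bot.read_state(); print(s["time"],s["tool_pos"],s["tcp_rot"],s["wrist_force"],s["width"])
c=read_camera("wrist"); cv2.imwrite("pics/w2.png",c["pixels"][:,:,::-1])
P=cloud(c).reshape(-1,3);P=P[np.isfinite(P[:,0])]
x,y=s["tool_pos"][:2]
m=(np.hypot(P[:,0]-x,P[:,1]-y)<.035)&(P[:,2]>.15)&(P[:,2]<.26)
print(m.sum(),np.percentile(P[m][:,2],[10,50,90,99]))
E
```

```text
4.85 [0.42182497 0.16051362 0.17635023] [-3.14132682e+00 -2.67823699e-02 -1.01867872e-03] [-0.95182059 -0.33213205 -1.28822187] 0.6826159414087025
34997 [0.17306828 0.21496852 0.25620849 0.25965683]
```

View pics/w2.png

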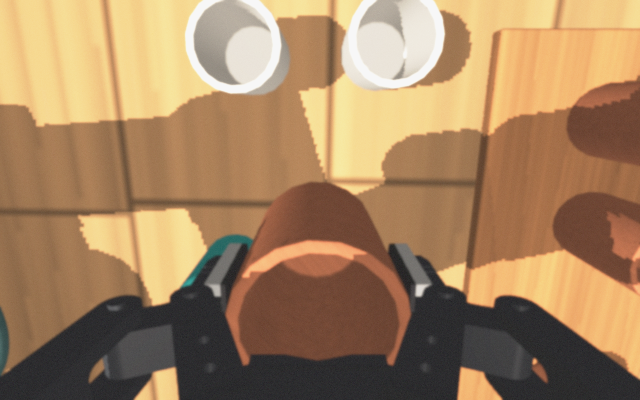

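The beaker is gripped squarely with its rim centred between the pads, around (320,300). Carrying it to above the gap.

Emit:
arm_command:
  rows:
    - {"delta_rot": [0,0,0],"xyz": [0.012,0.006,0],"gripper": 0.04}
    - {"delta_rot": [0,0,0],"xyz": [0.022,0.011,0],"gripper": 0.04}
    - {"delta_rot": [0,0,0],"xyz": [0.024,0.013,0],"gripper": 0.04}
    - {"delta_rot": [0,0,0],"xyz": [0.024,0.013,0],"gripper": 0.04}
    - {"delta_rot": [0,0,0],"xyz": [0.024,0.013,0],"gripper": 0.04}
    - {"delta_rot": [0,0,0],"xyz": [0.024,0.013,0],"gripper": 0.04}
    - {"delta_rot": [0,0,0],"xyz": [0.024,0.013,0],"gripper": 0.04}
    - {"delta_rot": [0,0,0],"xyz": [0.024,0.013,0],"gripper": 0.04}
    - {"delta_rot": [0,0,0],"xyz": [0.024,0.012,0],"gripper": 0.04}
    - {"delta_rot": [0,0,0],"xyz": [0.018,0.008,0],"gripper": 0.04}
    - {"delta_rot": [0,0,0],"xyz": [0.0095,0.004,0],"gripper": 0.04}
    - {"delta_rot": [0,0,0],"xyz": [0,0,0],"gripper": 0.04}

```text
time: 6.1
tool_pos: [0.6541, 0.0445, 0.1747]
tcp_rot: [3.141, 0.025, -0.003]
wrist_force: [-0.1, 1.0, -2.4]
width: 0.682
```

```bash
python3 - <<'E'
from workcell import bot, read_camera
from h import *
s=bot.read_state(); print(s["time"],s["tool_pos"],s["tcp_rot"],s["wrist_force"],s["width"])
c=read_camera("wrist"); cv2.imwrite("pics/w3.png",c["pixels"][:,:,::-1])
P=cloud(c).reshape(-1,3);P=P[np.isfinite(P[:,0])]
for x,y in ((.6485,.215),(.653,.1285),(.6535,-.039)):
    m=(np.hypot(P[:,0]-x,P[:,1]-y)<.05)&(P[:,2]>.1)&(P[:,2]<.115)
    if m.sum()>20: print(m.sum(),cv2.minEnclosingCircle(P[m][:,:2].astype(np.float32)))
E
```

```text
6.1 [0.65409898 0.04445328 0.17472628] [ 3.14124144e+00  2.50335598e-02 -2.61622950e-03] [-0.11523949  0.99114994 -2.44319141] 0.6818754921181416
2889 ((0.6536341905593872, 0.12844887375831604), 0.029078146442770958)
```

View pics/w3.png

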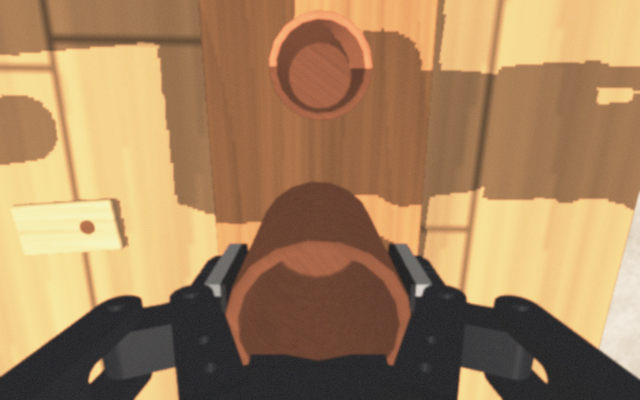

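mate_b's rim is at (320,65) and the beaker hangs directly below it in the row. Lowering to just above the board.

Emit:
arm_command:
  rows:
    - {"delta_rot": [0,0,0],"xyz": [-0.0008,-0.001,0.01],"gripper": 0.04}
    - {"delta_rot": [0,0,0],"xyz": [0,0,0.02],"gripper": 0.04}
    - {"delta_rot": [0,0,0],"xyz": [0,0,0.02],"gripper": 0.04}
    - {"delta_rot": [0,0,0],"xyz": [0,0,0.02],"gripper": 0.04}
    - {"delta_rot": [0,0,0],"xyz": [0,0,0.015],"gripper": 0.04}
    - {"delta_rot": [0,0,0],"xyz": [0,0,0.012],"gripper": 0.04}
    - {"delta_rot": [0,0,0],"xyz": [0,0,0.008],"gripper": 0.04}
    - {"delta_rot": [0,0,0],"xyz": [0,0,0.004],"gripper": 0.04}
    - {"delta_rot": [0,0,0],"xyz": [0,0,0],"gripper": 0.04}
    - {"delta_rot": [0,0,0],"xyz": [0,0,0],"gripper": 0.04}

```text
time: 7.15
tool_pos: [0.6533, 0.0465, 0.0681]
tcp_rot: [-3.141, -0.027, -0.002]
wrist_force: [-0.1, 0.6, -1.7]
width: 0.682
```

```bash
python3 - <<'E'
from workcell import bot, read_camera
from h import *
s=bot.read_state(); print(s["time"],s["tool_pos"],s["tcp_rot"],s["wrist_force"],s["width"])
c=read_camera("side"); cv2.imwrite("pics/s4.png",cv2.resize(c["pixels"][140:260,270:450,::-1],None,fx=4,fy=4,interpolation=cv2.INTER_CUBIC))
E
```

```text
7.15 [0.65326762 0.04649555 0.0680908 ] [-3.14143191e+00 -2.66092587e-02 -2.18870127e-03] [-0.05447428  0.58791147 -1.68634077] 0.6823016287013851
```

View pics/s4.png

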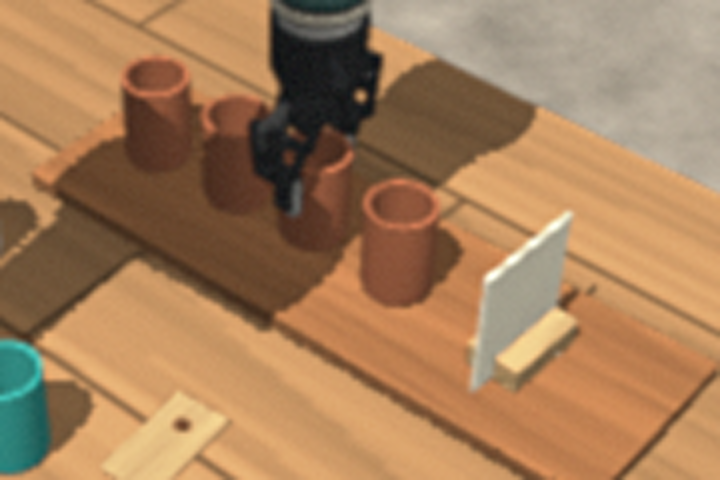

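The beaker hangs just above the board between its neighbours, at about (318,190). I'll lower it slowly.

Emit:
arm_command:
  rows:
    - {"delta_rot": [0,0,0],"xyz": [0,0.0005,0.002],"gripper": 0.04}
    - {"delta_rot": [0,0,0],"xyz": [0,0,0.002],"gripper": 0.04}
    - {"delta_rot": [0,0,0],"xyz": [0,0,0.002],"gripper": 0.04}
    - {"delta_rot": [0,0,0],"xyz": [0,0,0],"gripper": 0.04}

```text
time: 7.6
tool_pos: [0.6522, 0.0459, 0.0608]
tcp_rot: [3.141, 0.027, -0.001]
wrist_force: [0.0, 0.1, -1.9]
width: 0.677
```

Emit:
arm_command:
  rows:
    - {"delta_rot": [0,0,0],"xyz": [0,0,0.001],"gripper": 0.04}
    - {"delta_rot": [0,0,0],"xyz": [0,0,0.001],"gripper": 0.04}
    - {"delta_rot": [0,0,0],"xyz": [0,0,0],"gripper": 0.04}

```text
time: 7.9
tool_pos: [0.6526, 0.046, 0.0597]
tcp_rot: [3.141, 0.027, 0.0]
wrist_force: [-1.6, 0.5, 1.5]
width: 0.68
```

Emit:
arm_command:
  rows:
    - {"delta_rot": [0,0,0],"xyz": [0,0,0.001],"gripper": 0.04}
    - {"delta_rot": [0,0,0],"xyz": [0,0,0],"gripper": 0.04}

```text
time: 8.1
tool_pos: [0.6527, 0.046, 0.0596]
tcp_rot: [3.141, 0.027, 0.0]
wrist_force: [-3.9, 0.2, 6.7]
width: 0.677
```

It's seated, since the wrist force went from -1.9 to +6.7 N. Releasing slowly, then rising.

Emit:
arm_command:
  rows:
    - {"delta_rot": [0,0,0],"xyz": [0,0,-0.0005],"gripper": 0.06}
    - {"delta_rot": [0,0,0],"xyz": [0,0,0],"gripper": 0.065}
    - {"delta_rot": [0,0,0],"xyz": [0,0,0],"gripper": 0.075}
    - {"delta_rot": [0,0,0],"xyz": [0,0,0],"gripper": 0.0854}
    - {"delta_rot": [0,0,0],"xyz": [0,0,0],"gripper": 0.0854}
    - {"delta_rot": [0,0,0],"xyz": [0,0,0],"gripper": 0.0854}
    - {"delta_rot": [0,0,0],"xyz": [0,0,-0.01],"gripper": 0.0854}
    - {"delta_rot": [0,0,0],"xyz": [0,0,-0.02],"gripper": 0.0854}
    - {"delta_rot": [0,0,0],"xyz": [0,0,-0.03],"gripper": 0.0854}
    - {"delta_rot": [0,0,0],"xyz": [0,0,-0.04],"gripper": 0.0854}
    - {"delta_rot": [0,0,0],"xyz": [0,0,-0.04],"gripper": 0.0854}
    - {"delta_rot": [0,0,0],"xyz": [0,0,-0.02],"gripper": 0.0854}

```text
time: 9.3
tool_pos: [0.6548, 0.046, 0.2247]
tcp_rot: [-3.141, -0.027, -0.012]
wrist_force: [0.7, -0.7, -0.5]
width: 0.999
```

```bash
python3 - <<'E'
from workcell import bot, read_camera
from h import *
s=bot.read_state(); print(s["time"],s["tool_pos"],s["tcp_rot"],s["wrist_force"],s["width"])
for n in ("wrist","side"):
    c=read_camera(n); cv2.imwrite(f"pics/{n}5.png",c["pixels"][:,:,::-1])
    P=cloud(c).reshape(-1,3);P=P[np.isfinite(P[:,0])]
    for x,y in ((.653,.1285),(.6535,.0445),(.6535,-.039)):
        m=(np.hypot(P[:,0]-x,P[:,1]-y)<.04)&(P[:,2]>.1)&(P[:,2]<.115)
        if m.sum()>20: print(n,m.sum(),cv2.minEnclosingCircle(P[m][:,:2].astype(np.float32)),np.percentile(P[m][:,2],[50,90]))
# clip pose from top image (pixels on z=0.025)
c=np.load("top0.npz");K=c["intrinsics"];T=c["camera_from_world"]
def pix(u,v,z):
    d=np.array([(u-K[0,2])/K[0,0],-(v-K[1,2])/K[1,1],-1])@T[:3,:3]; o=-T[:3,3]@T[:3,:3]
    return o+d*(z-o[2])/d[2]
for n,u,v in (("pivot",261,265),("mouth",170,178),("h1",430,312),("h2",305,437)):
    print(n,pix((u+.5)/8-.5+385,(v+.5)/8-.5+185,.024 if n in("pivot","mouth") else .02))
E
```

```text
9.3 [0.65475268 0.04603765 0.22473716] [-3.14128166 -0.02667026 -0.01168773] [ 0.67093929 -0.71439221 -0.51151244] 0.999204789756012
wrist 1804 ((0.6535367965698242, 0.12874799966812134), 0.029177922755479813) [0.10730032 0.10834847]
wrist 1519 ((0.6518498063087463, 0.044947341084480286), 0.029074618592858315) [0.10723526 0.10829231]
wrist 1493 ((0.6537537574768066, -0.03893117606639862), 0.029481735080480576) [0.10697331 0.10815402]
side 99 ((0.6538152694702148, 0.1272602379322052), 0.03184838965535164) [0.10570471 0.10873342]
side 108 ((0.6520220041275024, 0.043175894767045975), 0.03224024549126625) [0.10546321 0.10866285]
side 119 ((0.6523656845092773, -0.038708075881004333), 0.030948428437113762) [0.10543659 0.10863275]
pivot [ 0.44456122 -0.30005292  0.024     ]
mouth [ 0.47571172 -0.26645271  0.024     ]
h1 [ 0.42890155 -0.36373881  0.02      ]
h2 [ 0.38212161 -0.31746643  0.02      ]
```

View pics/side5.png

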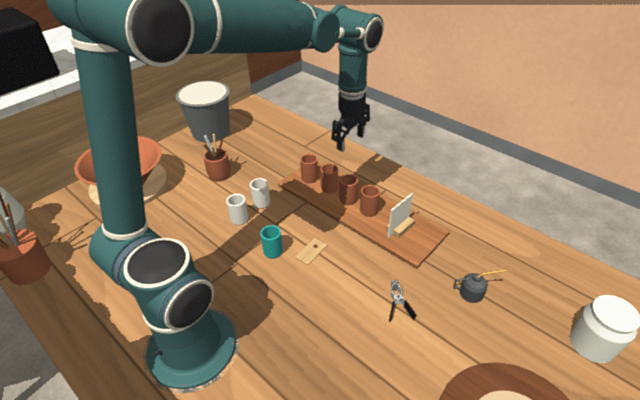

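View pics/wrist5.png

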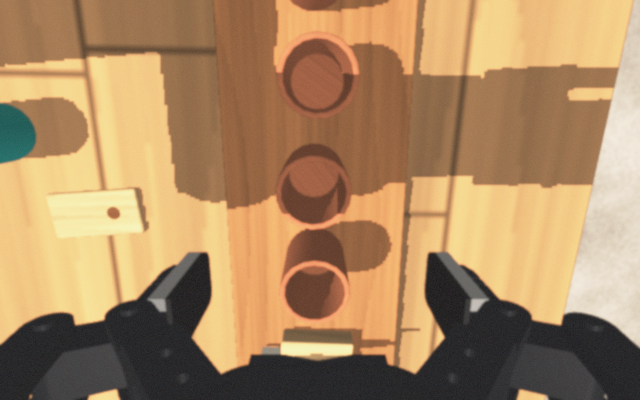

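The beaker stands upright in the row at (313,185) in the wrist picture. Measured centre is (0.652, 0.045), within 2 mm of the midpoint of its neighbours. From the top picture the clamp pivot is about (0.445,-0.300) with yaw about 0.81 rad, and the pivot-to-mouth distance of 46 mm matches the given size. Moving over it.

Emit:
arm_command:
  rows:
    - {"delta_rot": [0,0,0],"xyz": [-0.012,0.018,0],"gripper": 0.0854}
    - {"delta_rot": [0,0,0],"xyz": [-0.024,0.036,0],"gripper": 0.0854}
    - {"delta_rot": [0,0,0],"xyz": [-0.024,0.036,0],"gripper": 0.0854}
    - {"delta_rot": [0,0,0],"xyz": [-0.024,0.036,0],"gripper": 0.0854}
    - {"delta_rot": [0,0,0],"xyz": [-0.024,0.036,0],"gripper": 0.0854}
    - {"delta_rot": [0,0,0],"xyz": [-0.024,0.036,0],"gripper": 0.0854}
    - {"delta_rot": [0,0,0],"xyz": [-0.024,0.036,0],"gripper": 0.0854}
    - {"delta_rot": [0,0,0],"xyz": [-0.024,0.036,0],"gripper": 0.0854}
    - {"delta_rot": [0,0,0],"xyz": [-0.024,0.036,0],"gripper": 0.0854}
    - {"delta_rot": [0,0,0],"xyz": [-0.024,0.036,0],"gripper": 0.0854}
    - {"delta_rot": [0,0,0],"xyz": [-0.021,0.034,0],"gripper": 0.0854}
    - {"delta_rot": [0,0,0],"xyz": [0,0,0],"gripper": 0.0854}

```text
time: 10.6
tool_pos: [0.4056, -0.3371, 0.2167]
tcp_rot: [-3.141, -0.018, 0.006]
wrist_force: [0.1, 1.0, 0.0]
width: 1.002
```

Emit:
arm_command:
  rows:
    - {"delta_rot": [0,0,0.129],"xyz": [0,0,0],"gripper": 0.0854}
    - {"delta_rot": [0,0,0.129],"xyz": [0,0,0],"gripper": 0.0854}
    - {"delta_rot": [0,0,0.129],"xyz": [0,0,0],"gripper": 0.0854}
    - {"delta_rot": [0,0,0.129],"xyz": [0,0,0],"gripper": 0.0854}
    - {"delta_rot": [0,0,0.129],"xyz": [0,0,0],"gripper": 0.0854}
    - {"delta_rot": [0,0,0.129],"xyz": [0,0,0],"gripper": 0.0854}
    - {"delta_rot": [0,0,0],"xyz": [0,0,0],"gripper": 0.0854}
    - {"delta_rot": [0,0,0],"xyz": [0,0,0],"gripper": 0.0854}

```text
time: 11.4
tool_pos: [0.4092, -0.3333, 0.2175]
tcp_rot: [-2.92, 1.156, 0.004]
wrist_force: [0.4, 0.9, -0.6]
width: 1.002
```

```bash
python3 - <<'E'
from workcell import bot, read_camera
from h import *
from scipy.spatial.transform import Rotation as R
s=bot.read_state(); print(s["time"],s["tool_pos"],R.from_rotvec(s["tcp_rot"]).as_matrix().round(4),s["q"].round(3))
c=read_camera("wrist"); np.savez("wclip.npz",**c); cv2.imwrite("pics/w6.png",c["pixels"][:,:,::-1])
P=cloud(c).reshape(-1,3);P=P[np.isfinite(P[:,0])]
m=(np.hypot(P[:,0]-.43,P[:,1]+.315)<.1)&(P[:,2]>.008)&(P[:,2]<.05)
q=P[m];print(len(q),np.percentile(q[:,2],[5,25,50,75,95]))
ex=np.array([np.cos(.81),np.sin(.81)]);ey=np.array([-ex[1],ex[0]])
a=(q[:,:2]-[.4446,-.3])@ex; b=(q[:,:2]-[.4446,-.3])@ey
for lo in np.arange(-.1,.08,.01):
    k=(a>lo)&(a<=lo+.01)
    if k.sum()>5: print("x %.3f..  n %d ymin %.4f ymax %.4f mid %.4f  zmax %.4f"%(lo,k.sum(),b[k].min(),b[k].max(),(b[k].min()+b[k].max())/2,np.percentile(q[k,2],95)))
print(a.min(),a.max())
E
```

```text
11.4 [ 0.409244   -0.33329457  0.21752201] [[ 0.7291 -0.6844 -0.0018]
 [-0.6844 -0.7291  0.0016]
 [-0.0024  0.     -1.    ]] [-0.731 -0.004  1.931  0.     1.217  0.023]
1665 [0.02267916 0.02606608 0.02749134 0.02850651 0.02949873]
x -0.060..  n 104 ymin -0.0325 ymax 0.0343 mid 0.0009  zmax 0.0295
x -0.050..  n 144 ymin -0.0304 ymax 0.0313 mid 0.0005  zmax 0.0298
x -0.040..  n 140 ymin -0.0263 ymax 0.0284 mid 0.0010  zmax 0.0298
x -0.030..  n 149 ymin -0.0231 ymax 0.0244 mid 0.0007  zmax 0.0296
x -0.020..  n 133 ymin -0.0192 ymax 0.0207 mid 0.0007  zmax 0.0294
x -0.010..  n 195 ymin -0.0135 ymax 0.0151 mid 0.0008  zmax 0.0281
x -0.000..  n 218 ymin -0.0097 ymax 0.0115 mid 0.0009  zmax 0.0285
x 0.010..  n 71 ymin -0.0112 ymax 0.0133 mid 0.0010  zmax 0.0270
x 0.020..  n 78 ymin -0.0120 ymax 0.0142 mid 0.0011  zmax 0.0268
x 0.030..  n 136 ymin -0.0109 ymax 0.0123 mid 0.0007  zmax 0.0288
x 0.040..  n 216 ymin -0.0081 ymax 0.0097 mid 0.0008  zmax 0.0299
x 0.050..  n 81 ymin -0.0061 ymax 0.0079 mid 0.0009  zmax 0.0299
-0.05803280919247288 0.05416685521582186
```

View pics/w6.png

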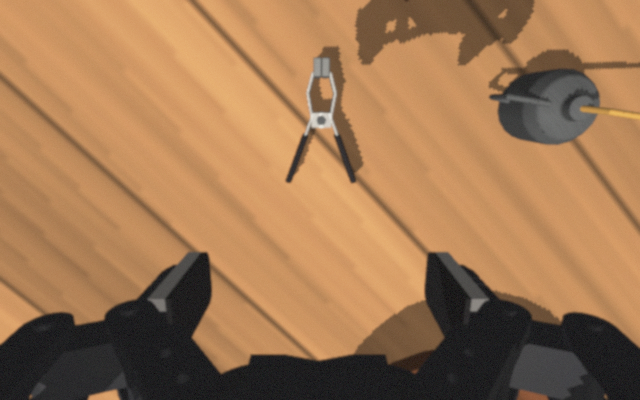

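The wrist view shows the clamp centred, with its pivot at (321,120), jaws at (321,67) and handle ends at (290,181) and (353,181). It is in line with the tool. The oil can at (550,105) is well clear. Checking the pivot position from this view.

```bash
python3 - <<'E'
from h import *
c=np.load("wclip.npz");K=c["intrinsics"];T=c["camera_from_world"]
im=c["pixels"][:,:,::-1]; cv2.imwrite("pics/w6c.png",cv2.resize(im[40:200,260:390],None,fx=4,fy=4,interpolation=cv2.INTER_CUBIC))
def pix(u,v,z):
    d=np.array([(u-K[0,2])/K[0,0],-(v-K[1,2])/K[1,1],-1])@T[:3,:3]; o=-T[:3,3]@T[:3,:3]
    return o+d*(z-o[2])/d[2]
p=pix(321,120,.028)
for n,u,v,z in (("pivot",321,120,.028),("front",321,57,.028),("padback",321,76,.028),("h1",290,181,.026),("h2",353,181,.026)):
    q=pix(u,v,z); print(n,q.round(4),np.linalg.norm(q-p).round(4))
h=(pix(290,181,.026)+pix(353,181,.026))/2
print(h,np.linalg.norm((h-p)[:2]),np.arctan2(*(p-h)[[1,0]]), np.arctan2(*(pix(321,57,.028)-p)[[1,0]]))
E
```

```text
pivot [ 0.4445 -0.2995  0.028 ] 0.0
front [ 0.4811 -0.2603  0.028 ] 0.0537
padback [ 0.4704 -0.2717  0.028 ] 0.038
h1 [ 0.3837 -0.321   0.026 ] 0.0645
h2 [ 0.4277 -0.3623  0.026 ] 0.0651
[ 0.40568454 -0.34168144  0.026     ] 0.05729060577283182 0.8274599444683625 0.818949795947392
```

View pics/w6c.png

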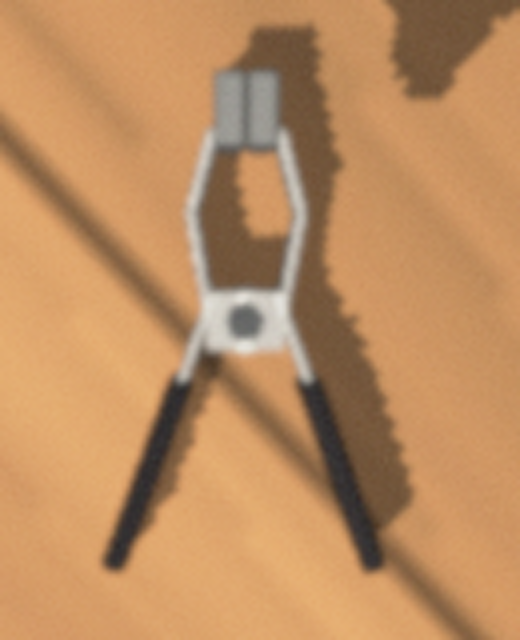

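```bash
python3 - <<'E'
from h import *
c=np.load("wclip.npz");W=cloud(c)
m=np.isfinite(W[...,2])&(W[...,2]>.15)
v,u=np.where(m); P=W[m]; print(len(P), P[:,2].min())
for lo in np.arange(.2,.3,.005):
    k=(P[:,2]>lo)&(P[:,2]<=lo+.005)
    if k.sum(): print(lo.round(3),k.sum(),u[k].min(),u[k].max(),v[k].min(),v[k].max())
E
```

```text
49345 0.23075034981420411
0.23 269 194 429 252 300
0.235 695 169 467 252 309
0.24 840 160 475 255 316
0.245 967 154 482 261 324
0.25 1075 148 488 268 333
0.255 1176 139 495 275 336
0.26 954 137 498 282 331
0.265 1187 136 489 290 323
0.27 540 78 555 299 326
0.275 2337 32 606 302 396
0.28 6912 15 620 311 399
0.285 7291 0 635 322 399
0.29 4712 0 639 323 399
0.295 7707 0 639 336 399
```

The open fingertips measure 13 mm behind the TCP, so the TCP is the closed tip position and z = 3–4 mm is safe. Descending.

Emit:
arm_command:
  rows:
    - {"delta_rot": [0,0,0],"xyz": [0.0027,-0.0018,0.02],"gripper": 0.0854}
    - {"delta_rot": [0,0,0],"xyz": [0,0,0.03],"gripper": 0.0854}
    - {"delta_rot": [0,0,0],"xyz": [0,0,0.03],"gripper": 0.0854}
    - {"delta_rot": [0,0,0],"xyz": [0,0,0.03],"gripper": 0.0854}
    - {"delta_rot": [0,0,0],"xyz": [0,0,0.03],"gripper": 0.0854}
    - {"delta_rot": [0,0,0],"xyz": [0,0,0.02],"gripper": 0.0854}
    - {"delta_rot": [0,0,0],"xyz": [0,0,0.01],"gripper": 0.0854}
    - {"delta_rot": [0,0,0],"xyz": [0,0,0],"gripper": 0.0854}
    - {"delta_rot": [0,0,0],"xyz": [0,0,0],"gripper": 0.0854}
    - {"delta_rot": [0,0,0],"xyz": [0,0,0],"gripper": 0.0854}

```text
time: 12.45
tool_pos: [0.4143, -0.3357, 0.0503]
tcp_rot: [2.919, -1.16, 0.004]
wrist_force: [1.4, 0.2, 0.2]
width: 1.003
```

```bash
python3 - <<'E'
from workcell import bot, read_camera
from h import *
from scipy.spatial.transform import Rotation as R
for n in ("wrist","side"):
    s=bot.read_state(); print(s["time"],s["tool_pos"])
    c=read_camera(n); im=c["pixels"][:,:,::-1]
    if n=="side": im=cv2.resize(im[240:360,330:490],None,fx=4,fy=4,interpolation=cv2.INTER_CUBIC)
    cv2.imwrite(f"pics/{n}7.png",im)
s=bot.read_state(); print(s["time"],s["tool_pos"],R.from_rotvec(s["tcp_rot"]).as_matrix().round(4))
E
```

```text
12.45 [ 0.4142528  -0.33567063  0.0503387 ]
12.5 [ 0.41422184 -0.33566139  0.05034019]
12.55 [ 0.41416549 -0.33557813  0.0502878 ] [[ 7.271e-01 -6.865e-01  2.100e-03]
 [-6.865e-01 -7.271e-01 -1.900e-03]
 [ 2.800e-03 -1.000e-04 -1.000e+00]]
```

View pics/wrist7.png

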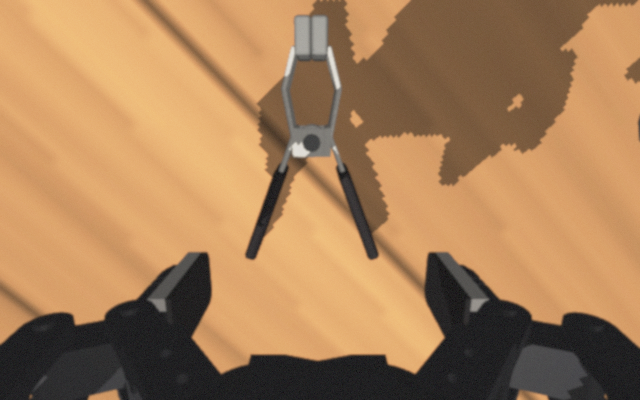

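View pics/side7.png

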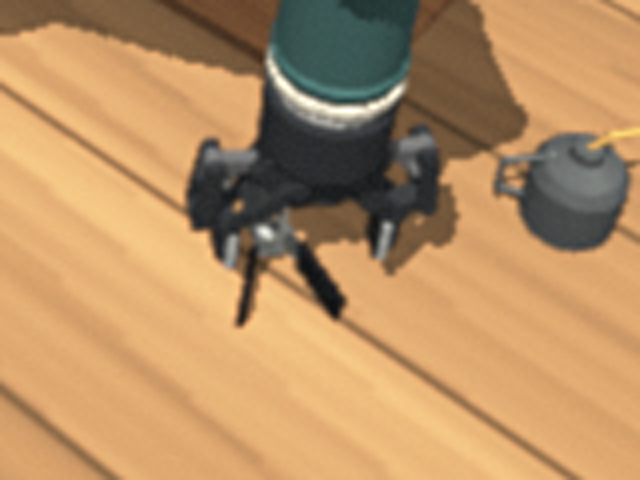

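In the wrist view the clamp sits about 8 px left of the finger centre, with its pivot at (311,142). That matches the 2.5 mm offset in the measured pose. Correcting it and going down.

Emit:
arm_command:
  rows:
    - {"delta_rot": [0,0,0],"xyz": [-0.0025,0,0.01],"gripper": 0.0854}
    - {"delta_rot": [0,0,0],"xyz": [0,0,0.01],"gripper": 0.0854}
    - {"delta_rot": [0,0,0],"xyz": [0,0,0.01],"gripper": 0.0854}
    - {"delta_rot": [0,0,0],"xyz": [0,0,0.008],"gripper": 0.0854}
    - {"delta_rot": [0,0,0],"xyz": [0,0,0.005],"gripper": 0.0854}
    - {"delta_rot": [0,0,0],"xyz": [0,0,0.003],"gripper": 0.0854}
    - {"delta_rot": [0,0,0],"xyz": [0,0,0],"gripper": 0.0854}
    - {"delta_rot": [0,0,0],"xyz": [0,0,0],"gripper": 0.0854}

```text
time: 13.35
tool_pos: [0.4116, -0.3332, 0.0029]
tcp_rot: [2.919, -1.161, 0.0]
wrist_force: [-0.4, 0.6, 0.6]
width: 1.0
```

```bash
python3 - <<'E'
from workcell import bot, read_camera
from h import *
c=read_camera("wrist"); cv2.imwrite("pics/w8.png",c["pixels"][:,:,::-1])
s=bot.read_state(); print(s["time"],s["tool_pos"],s["wrist_force"])
E
```

```text
13.4 [ 0.41171436 -0.33331358  0.00312921] [ 0.28540945 -0.40803585  0.46486533]
```

View pics/w8.png

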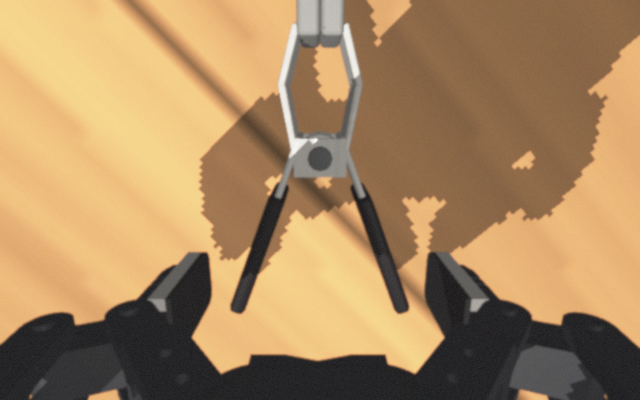

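The clamp is centred at (319,158) between the open fingers, with the handles inside the pads. Squeezing now.

Emit:
arm_command:
  rows:
    - {"delta_rot": [0,0,0],"xyz": [0,0,0],"gripper": 0.07}
    - {"delta_rot": [0,0,0],"xyz": [0,0,0],"gripper": 0.06}
    - {"delta_rot": [0,0,0],"xyz": [0,0,0],"gripper": 0.05}
    - {"delta_rot": [0,0,0],"xyz": [0,0,0],"gripper": 0.04}
    - {"delta_rot": [0,0,0],"xyz": [0,0,0],"gripper": 0.03}
    - {"delta_rot": [0,0,0],"xyz": [0,0,0],"gripper": 0.02}
    - {"delta_rot": [0,0,0],"xyz": [0,0,0],"gripper": 0.01}
    - {"delta_rot": [0,0,0],"xyz": [0,0,0],"gripper": 0.01}
    - {"delta_rot": [0,0,0],"xyz": [0,0,0],"gripper": 0.01}
  force: 60

```text
time: 14.3
tool_pos: [0.414, -0.3355, 0.0061]
tcp_rot: [2.917, -1.16, 0.01]
wrist_force: [-1.2, 0.4, 13.0]
width: 0.248
```

```bash
python3 - <<'E'
from workcell import bot, read_camera
from h import *
c=read_camera("wrist"); cv2.imwrite("pics/w9.png",c["pixels"][:,:,::-1])
s=bot.read_state(); print(s["time"],s["tool_pos"],s["wrist_force"],s["width"]*85.4)
E
```

```text
14.35 [ 0.41398131 -0.33550413  0.0061026 ] [-1.7963314   0.3867741  13.53418092] 21.051555034395715
```

View pics/w9.png

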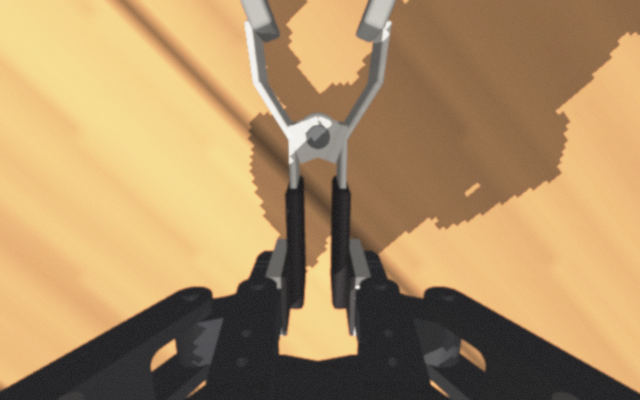

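The clamp is squeezed to its stop, with handles parallel at (295,240) and (340,240) and jaws wide open. Lifting.

Emit:
arm_command:
  rows:
    - {"delta_rot": [0,0,0],"xyz": [0,0,-0.004],"gripper": 0.01}
    - {"delta_rot": [0,0,0],"xyz": [0,0,-0.006],"gripper": 0.01}
    - {"delta_rot": [0,0,0],"xyz": [0,0,-0.01],"gripper": 0.01}
    - {"delta_rot": [0,0,0],"xyz": [0,0,-0.02],"gripper": 0.01}
    - {"delta_rot": [0,0,0],"xyz": [0,0,-0.02],"gripper": 0.01}
    - {"delta_rot": [0,0,0],"xyz": [0,0,-0.015],"gripper": 0.01}
    - {"delta_rot": [0,0,0],"xyz": [0,0,-0.01],"gripper": 0.01}
    - {"delta_rot": [0,0,0],"xyz": [0,0,0],"gripper": 0.01}
    - {"delta_rot": [0,0,0],"xyz": [0,0,0],"gripper": 0.01}
    - {"delta_rot": [0,0,0],"xyz": [0,0,0],"gripper": 0.01}

```text
time: 15.35
tool_pos: [0.4107, -0.3324, 0.0867]
tcp_rot: [-2.919, 1.161, 0.003]
wrist_force: [0.0, -0.3, -0.6]
width: 0.245
```

```bash
python3 - <<'E'
from workcell import bot, read_camera
from h import *
from scipy.spatial.transform import Rotation as R
s=bot.read_state(); print(s["time"],s["tool_pos"],s["wrist_force"],s["width"]*85.4);M=R.from_rotvec(s["tcp_rot"]).as_matrix();print(M.round(4))
c=read_camera("wrist"); cv2.imwrite("pics/w10.png",c["pixels"][:,:,::-1])
W=cloud(c)
L=(W-s["tool_pos"])@M   # tool frame coords
for (u,v) in ((317,137),(300,160),(335,160)): print(u,v,W[v,u],L[v,u])
# slices along clip x (tool -y) of points above bench
m=np.isfinite(W[...,2])&(W[...,2]>.05)&(L[...,1]<-.02)
q=L[m]
for lo in np.arange(-.12,-.01,.01):
    k=(q[:,1]>lo)&(q[:,1]<=lo+.01)
    if k.sum()>5: print("clipx %.3f n %d x %.4f..%.4f  topz(tool) %.4f %.4f"%(-lo,k.sum(),q[k,0].min(),q[k,0].max(),np.percentile(q[k,2],5),np.percentile(q[k,2],50)))
c=read_camera("side"); im=c["pixels"][:,:,::-1]
cv2.imwrite("pics/s10.png",cv2.resize(im[200:350,330:530],None,fx=4,fy=4,interpolation=cv2.INTER_CUBIC))
E
```

```text
15.35 [ 0.41067135 -0.33238866  0.08670407] [ 0.04010592 -0.30686257 -0.61243364] 20.91703285919205
[[ 0.7269 -0.6867 -0.0015]
 [-0.6867 -0.7269  0.0013]
 [-0.002   0.     -1.    ]]
317 137 [ 0.44747879 -0.2929735   0.10852116] [-0.00035689 -0.05392707 -0.02181905]
300 160 [ 0.43763581 -0.29477986  0.10679136] [-0.00626771 -0.04585448 -0.020077  ]
335 160 [ 0.44643785 -0.30317089  0.10647058] [ 0.0058936  -0.04579987 -0.01978061]
clipx 0.100 n 1153 x -0.0239..0.0238  topz(tool) -0.0234 -0.0221
clipx 0.090 n 1798 x -0.0239..0.0230  topz(tool) -0.0225 -0.0183
clipx 0.080 n 973 x -0.0224..0.1536  topz(tool) -0.0207 -0.0187
clipx 0.070 n 1048 x -0.0204..0.1549  topz(tool) -0.0206 -0.0187
clipx 0.060 n 1986 x -0.0142..0.0139  topz(tool) -0.0224 -0.0200
clipx 0.050 n 982 x -0.0103..0.0098  topz(tool) -0.0208 -0.0198
clipx 0.040 n 1013 x -0.0121..0.0114  topz(tool) -0.0229 -0.0209
clipx 0.030 n 1062 x -0.0189..0.0184  topz(tool) -0.0235 -0.0220
```

View pics/w10.png

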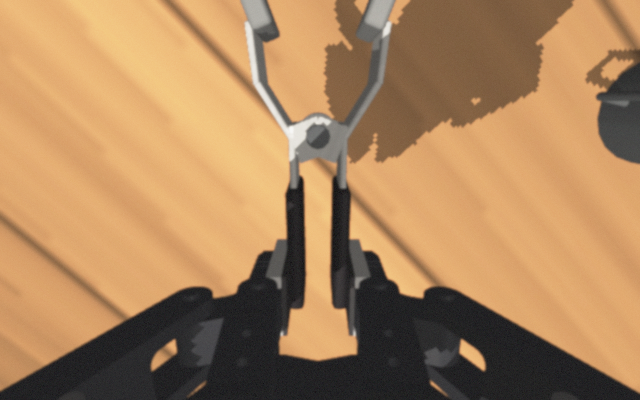

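View pics/s10.png

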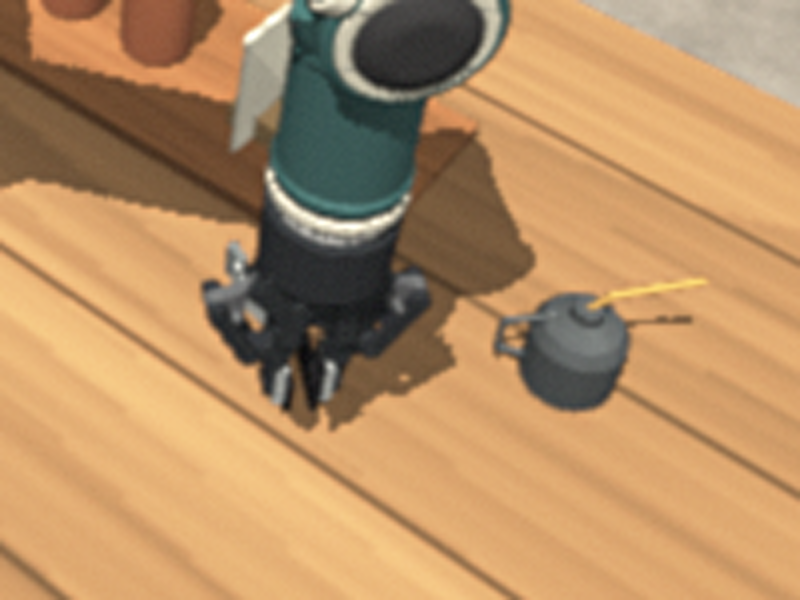

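The clamp came up level. Its pads and handles are at the same depth, its middle is about 7.5 mm above the TCP, and its pivot is about 53 mm ahead of the tool axis, symmetric. Turning it into line with the card (yaw about -0.035).

Emit:
arm_command:
  rows:
    - {"delta_rot": [0,0,0.07],"xyz": [0,0,0],"gripper": 0.01}
    - {"delta_rot": [0,0,0.11],"xyz": [0,0,0],"gripper": 0.01}
    - {"delta_rot": [0,0,0.13],"xyz": [0,0,0],"gripper": 0.01}
    - {"delta_rot": [0,0,0.13],"xyz": [0,0,0],"gripper": 0.01}
    - {"delta_rot": [0,0,0.13],"xyz": [0,0,0],"gripper": 0.01}
    - {"delta_rot": [0,0,0.12],"xyz": [0,0,0],"gripper": 0.01}
    - {"delta_rot": [0,0,0.09],"xyz": [0,0,0],"gripper": 0.01}
    - {"delta_rot": [0,0,0.05],"xyz": [0,0,0],"gripper": 0.01}
    - {"delta_rot": [0,0,0.019],"xyz": [0,0,0],"gripper": 0.01}
    - {"delta_rot": [0,0,0],"xyz": [0,0,0],"gripper": 0.01}

```text
time: 16.45
tool_pos: [0.4111, -0.3328, 0.0872]
tcp_rot: [2.183, -2.26, -0.002]
wrist_force: [-0.9, -1.0, -0.8]
width: 0.245
```

Emit:
arm_command:
  rows:
    - {"delta_rot": [0,0,0],"xyz": [-0.01,-0.001,0],"gripper": 0.01}
    - {"delta_rot": [0,0,0],"xyz": [-0.02,-0.003,0],"gripper": 0.01}
    - {"delta_rot": [0,0,0],"xyz": [-0.025,-0.003,0],"gripper": 0.01}
    - {"delta_rot": [0,0,0],"xyz": [-0.03,-0.003,0],"gripper": 0.01}
    - {"delta_rot": [0,0,0],"xyz": [-0.03,-0.003,0],"gripper": 0.01}
    - {"delta_rot": [0,0,0],"xyz": [-0.03,-0.003,0],"gripper": 0.01}
    - {"delta_rot": [0,0,0],"xyz": [-0.02,-0.003,0],"gripper": 0.01}
    - {"delta_rot": [0,0,0],"xyz": [-0.015,-0.002,0],"gripper": 0.01}
    - {"delta_rot": [0,0,0],"xyz": [-0.005,-0.0015,0],"gripper": 0.01}
    - {"delta_rot": [0,0,0],"xyz": [0,0,0],"gripper": 0.01}
    - {"delta_rot": [0,0,0],"xyz": [0,0,0],"gripper": 0.01}

```text
time: 17.55
tool_pos: [0.4404, -0.1492, 0.0878]
tcp_rot: [2.182, -2.26, 0.0]
wrist_force: [1.2, -0.5, 0.2]
width: 0.243
```

```bash
cat > look.py <<'E'
import sys
from workcell import bot, read_camera
from h import *
from scipy.spatial.transform import Rotation as R
t=sys.argv[1]
s=bot.read_state(); print(s["time"],s["tool_pos"],s["wrist_force"],s["width"]*85.4);M=R.from_rotvec(s["tcp_rot"]).as_matrix();print(M.round(4)); print("clip yaw",np.arctan2(-M[1,1],-M[0,1]))
cs={n:read_camera(n) for n in ("wrist","top","side")}
for n,c in cs.items(): np.savez(f"{n}_{t}.npz",**c)
im=cs["wrist"]["pixels"][:,:,::-1]; cv2.imwrite(f"pics/w_{t}.png",im)
a=cv2.resize(cs["top"]["pixels"][110:230,310:440,::-1],(400,370),interpolation=cv2.INTER_CUBIC)
b=cv2.resize(cs["side"]["pixels"][150:290,330:480,::-1],(396,370),interpolation=cv2.INTER_CUBIC)
cv2.imwrite(f"pics/ts_{t}.png",np.hstack([a,b]))
for n,c in cs.items():
    W=cloud(c);L=(W-s["tool_pos"])@M; m=np.isfinite(W[...,2])
    # card upper band
    k=m&(W[...,2]>.09)&(W[...,2]<.15)&(abs(W[...,1]+.156)<.012)&(W[...,0]>.585)&(W[...,0]<.71)
    if k.sum()>20:
        q=W[k]; vx,vy,x0,y0=cv2.fitLine(q[:,:2].astype(np.float32),cv2.DIST_HUBER,0,.01,.01).ravel(); print(n,"card",k.sum(),"slope",vy/vx,"y at .597",y0+(.597-x0)*vy/vx,"xmin",np.percentile(q[:,0],[0,2]),"zmax",np.percentile(q[:,2],98))
        ql=L[k]; print("   tool-frame x",np.percentile(ql[:,0],[5,50,95]),"ahead",(-ql[:,1]).min())
    k=m&(L[...,2]>-.03)&(L[...,2]<.01)&(L[...,1]<-.085)&(L[...,1]>-.115)&(abs(L[...,0])<.032)
    if k.sum()>5:
        q=L[k]; print(n,"jaws",k.sum(),"x",q[:,0].min(),q[:,0].max(),"tip",(-q[:,1]).max(),"ztop",np.percentile(q[:,2],10))
E
python3 look.py A
```

```text
17.55 [ 0.44042437 -0.14918632  0.087832  ] [ 1.17262504 -0.54804634  0.21856297] 20.785942982084563
[[-3.470e-02 -9.994e-01  1.000e-04]
 [-9.994e-01  3.470e-02 -3.000e-04]
 [ 3.000e-04 -1.000e-04 -1.000e+00]]
clip yaw -0.03474173138053401
wrist jaws 2465 x -0.023802604208418728 0.02412555594822151 tip 0.10072027027023889 ztop -0.022885255662464795
top card 154 slope -0.030838102 y at .597 -0.15293275 xmin [0.59693571 0.59785125] zmax 0.13970702749075578
   tool-frame x [-0.00235462 -0.0018111   0.00049914] ahead 0.15660874326704224
top jaws 29 x -0.02516483396974004 0.019583136131378593 tip 0.10289752833790848 ztop -0.0229658836899239
side card 261 slope -0.03160697 y at .597 -0.15587915 xmin [0.59571564 0.59704477] zmax 0.13928090460129602
   tool-frame x [-0.0008683   0.00110477  0.00293258] ahead 0.15547234346541777
side jaws 66 x -0.0229961058644644 0.027604044957690713 tip 0.10313534628231419 ztop -0.023097937565935263
```

View pics/w_A.png

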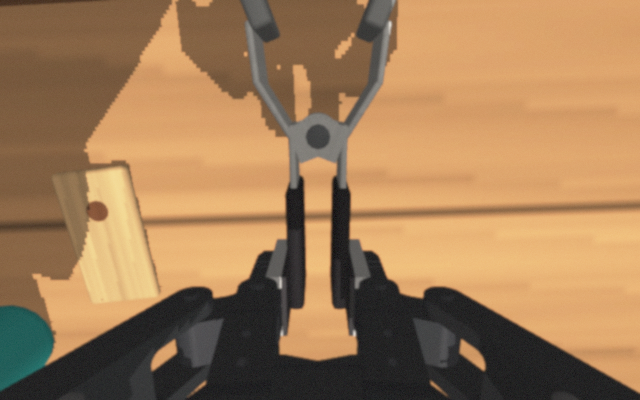

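View pics/ts_A.png

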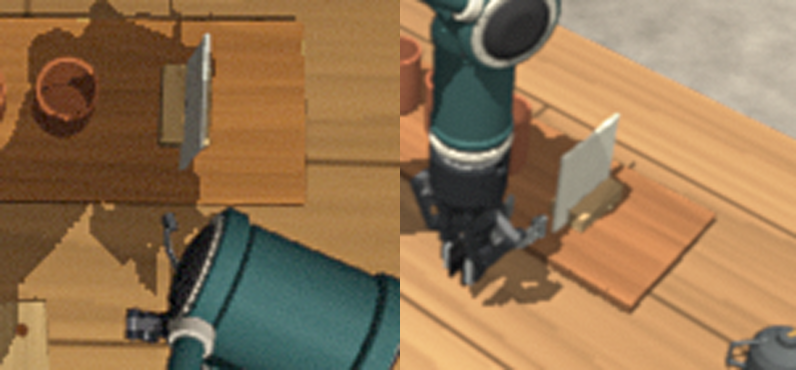

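The camera pairs agree that the card plane lies within about 1 mm of the clamp's middle line. The top view puts the card at -1.8 mm against a jaw middle of -2.8 mm. The side view puts it at +1.1 against +2.3 mm. The near edge is 156 mm ahead of the tool. Advancing in two stages.

Emit:
arm_command:
  rows:
    - {"delta_rot": [0,0,0],"xyz": [0,-0.005,0],"gripper": 0.01}
    - {"delta_rot": [0,0,0],"xyz": [0,-0.01,0],"gripper": 0.01}
    - {"delta_rot": [0,0,0],"xyz": [0,-0.01,0],"gripper": 0.01}
    - {"delta_rot": [0,0,0],"xyz": [0,-0.01,0],"gripper": 0.01}
    - {"delta_rot": [0,0,0],"xyz": [0,-0.008,0],"gripper": 0.01}
    - {"delta_rot": [0,0,0],"xyz": [0,-0.005,0],"gripper": 0.01}
    - {"delta_rot": [0,0,0],"xyz": [0,-0.002,0],"gripper": 0.01}
    - {"delta_rot": [0,0,0],"xyz": [0,0,0],"gripper": 0.01}
    - {"delta_rot": [0,0,0],"xyz": [0,0,0],"gripper": 0.01}

```text
time: 18.6
tool_pos: [0.49, -0.1505, 0.0876]
tcp_rot: [2.182, -2.26, -0.001]
wrist_force: [-1.0, 0.5, -0.4]
width: 0.248
```

```bash
python3 look.py B
```

```text
18.6 [ 0.48997495 -0.15054664  0.08761987] [-0.95883239  0.48228199 -0.37136348] 21.205782588435422
[[-3.510e-02 -9.994e-01 -6.000e-04]
 [-9.994e-01  3.510e-02  2.000e-04]
 [-2.000e-04  6.000e-04 -1.000e+00]]
clip yaw -0.03508586754559296
wrist jaws 2462 x -0.02391854999387589 0.02412366644130509 tip 0.10078931497448904 ztop -0.022894895856607037
top card 152 slope -0.030867878 y at .597 -0.15303467 xmin [0.59686704 0.59756599] zmax 0.13991021378177929
   tool-frame x [-0.00222561 -0.00157276  0.00079124] ahead 0.10694465593604252
top jaws 39 x -0.025273743449751522 0.0006311394542900059 tip 0.11439237443493555 ztop -0.024155836163668093
side card 255 slope -0.028151002 y at .597 -0.15628397 xmin [0.59495523 0.59700345] zmax 0.1405719927322727
   tool-frame x [-0.00036585  0.00159524  0.00320868] ahead 0.10513691529459067
side jaws 81 x -0.021972924832971228 0.02738560262553835 tip 0.11493263791727712 ztop -0.023940464319234855
```

View pics/w_B.png

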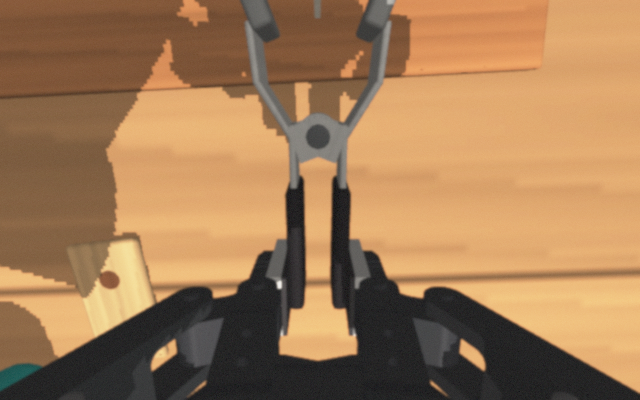

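View pics/ts_B.png

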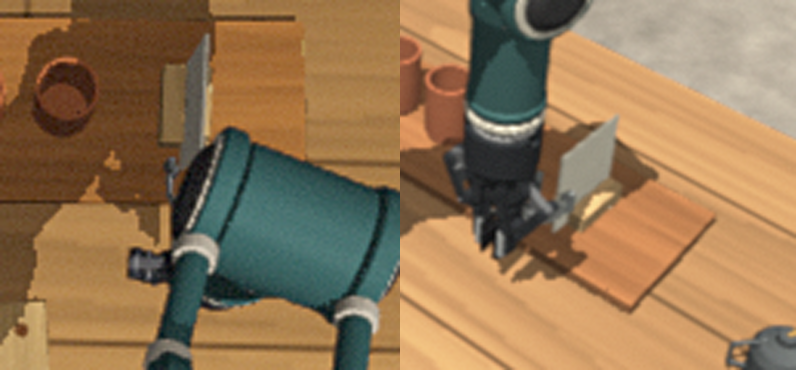

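The card's edge now appears as a narrow strip at (317,8), exactly in line with the pivot at (317,137) and midway between the jaws (258 and 375). Advancing the last 25 mm.

Emit:
arm_command:
  rows:
    - {"delta_rot": [0,0,0],"xyz": [0,-0.004,0],"gripper": 0.01}
    - {"delta_rot": [0,0,0],"xyz": [0,-0.006,0],"gripper": 0.01}
    - {"delta_rot": [0,0,0],"xyz": [0,-0.006,0],"gripper": 0.01}
    - {"delta_rot": [0,0,0],"xyz": [0,-0.005,0],"gripper": 0.01}
    - {"delta_rot": [0,0,0],"xyz": [0,-0.003,0],"gripper": 0.01}
    - {"delta_rot": [0,0,0],"xyz": [0,-0.001,0],"gripper": 0.01}
    - {"delta_rot": [0,0,0],"xyz": [0,0,0],"gripper": 0.01}
    - {"delta_rot": [0,0,0],"xyz": [0,0,0],"gripper": 0.01}
    - {"delta_rot": [0,0,0],"xyz": [0,0,0],"gripper": 0.01}

```text
time: 19.65
tool_pos: [0.5151, -0.1515, 0.0877]
tcp_rot: [2.182, -2.26, -0.0]
wrist_force: [-0.8, -0.1, -0.9]
width: 0.248
```

```bash
python3 look.py C; python3 - <<'E'
from h import *
c=np.load("wrist_C.npz");W=cloud(c)
for v in range(0,80,8): print(v,[ (u,W[v,u].round(3).tolist()) for u in (312,317,322)])
c=np.load("side_C.npz");P=cloud(c).reshape(-1,3)
for x,y in ((.6485,.215),(.653,.1285),(.652,.045),(.6535,-.039)):
    m=(np.hypot(P[:,0]-x,P[:,1]-y)<.045)&(P[:,2]>.1)&(P[:,2]<.115)
    print(m.sum(),cv2.minEnclosingCircle(P[m][:,:2].astype(np.float32)))
E
```

```text
19.65 [ 0.51506649 -0.15151016  0.08770421] [-0.78458941 -0.07144494 -0.89068816] 21.184836054320122
[[-3.520e-02 -9.994e-01 -3.000e-04]
 [-9.994e-01  3.520e-02  1.000e-04]
 [-1.000e-04  3.000e-04 -1.000e+00]]
clip yaw -0.03519445629922078
wrist card 612 slope -0.03621855 y at .597 -0.1541577 xmin [0.59710356 0.59722107] zmax 0.13994400811960128
   tool-frame x [-0.00153079 -0.00022605  0.00105425] ahead 0.08205986593585636
wrist jaws 2466 x -0.02383821137385063 0.024026570122180242 tip 0.1008661004891951 ztop -0.022833221986650654
top card 98 slope -0.03552578 y at .597 -0.15267073 xmin [0.63038165 0.63217487] zmax 0.14000556529973865
   tool-frame x [-0.00220599 -0.00173251  0.00047528] ahead 0.11531722696087568
top jaws 29 x -0.02608728883744526 -0.014681931248163367 tip 0.10183593482263617 ztop -0.021863599949373595
side card 255 slope -0.030899199 y at .597 -0.15610975 xmin [0.59601349 0.59716535] zmax 0.1398001471656082
   tool-frame x [-0.00073187  0.001516    0.00314236] ahead 0.08105194916315607
side jaws 93 x -0.022629456422908808 0.02700287111244509 tip 0.11381776063176685
[... 508 characters left out ...]
(312, [0.598, -0.153, 0.121]), (317, [0.597, -0.154, 0.121]), (322, [0.612, -0.158, 0.023])]
48 [(312, [0.598, -0.153, 0.105]), (317, [0.598, -0.154, 0.105]), (322, [0.608, -0.157, 0.022])]
56 [(312, [0.604, -0.152, 0.023]), (317, [0.597, -0.154, 0.084]), (322, [0.604, -0.157, 0.024])]
64 [(312, [0.6, -0.152, 0.022]), (317, [0.598, -0.154, 0.052]), (322, [0.6, -0.157, 0.022])]
72 [(312, [0.596, -0.152, 0.022]), (317, [0.596, -0.154, 0.023]), (322, [0.596, -0.157, 0.023])]
91 ((0.6471171379089355, 0.21429316699504852), 0.03179324418306351)
105 ((0.6538282632827759, 0.12725830078125), 0.03259098157286644)
108 ((0.6501988768577576, 0.04586145281791687), 0.032235536724328995)
0 ((0.0, 0.0), 0.0)
```

View pics/w_C.png

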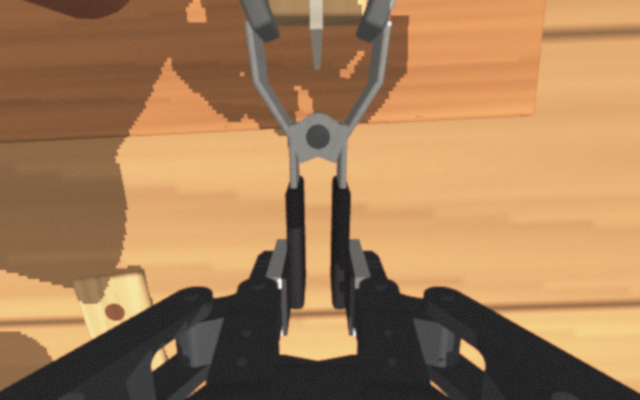

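View pics/ts_C.png

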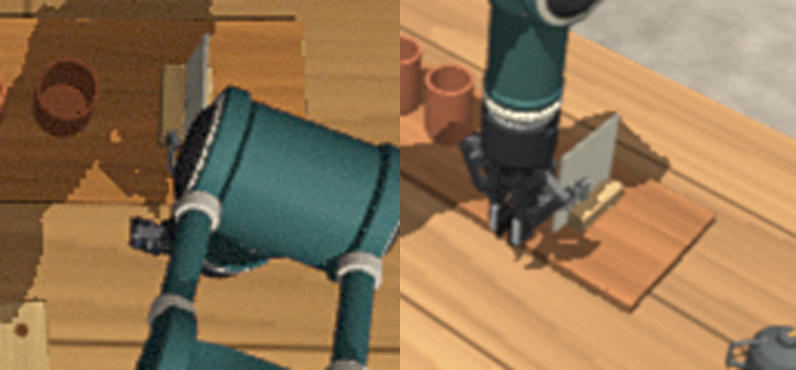

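All checks agree:
- The card edge is 82 mm ahead of the tool, so about 28 mm ahead of the pivot.
- It is centred to within 0.5 mm, at x = 317 px for both edge and pivot.
- The clamp middle is at z of about 0.095 m, and yaw matches the card to within 0.001 rad.

Handing in.

```bash
python3 - <<'E'
from workcell import bot
print(bot.finish_job())
s=bot.read_state(); print(s["time"],s["tool_pos"],s["width"])
E
```

```text
the job is handed in; nothing more can be done
None
the job is handed in; nothing more can be done
```

I stood the stray beaker in the gap on the ware board, then picked up the clamp, squeezed it to its stop and brought its jaws around the card's near edge. I handed the job in at about 20 s with the clamp still held open there; no verdict is reported.

**Beaker:** I lowered it until the wrist force showed it was resting on the board, then let go. The wrist camera measured it at (0.652, 0.045), about 2 mm off the midpoint of its two neighbours and at their height.

**Clamp:** These are from the last wrist and pose readings.

| Check | Measured | Target |
|---|---|---|
| Card edge ahead of the pivot | about 28 mm | 12–44 mm |
| Edge off the middle line | under 1 mm | within 7 mm |
| Clamp height (world z) | about 0.095 m | 0.094 m |
| Angle between clamp and card | about 0.001 rad | below 0.3 rad |

The clamp was level, the wrist force stayed within about 1 N, and the jaws showed fully open in the last wrist picture.

**Disagreements:**
- The top and side cameras differed by about 3 mm on the card's sideways position. The wrist view lay between them, so I relied on that.
- In the last side view the arm hid mate_c, so I could not re-measure it. It was in place after the beaker was set down, and nothing went near it afterwards.
- The side camera's beaker position varied by 2–3 mm between pictures. I took this as measuring noise, since it is well inside the 14 mm tolerance.

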